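# Fill the reagent carrier

## Robot

A 6-joint arm with a two-finger parallel gripper is mounted at the origin on the work surface. World frame = base frame: x ahead of the robot, y to its left, z up, the work surface at z = 0. Lengths are in m, angles in rad, forces in N, time in s.
With the tool pointing down it reaches from about 0.4 to 0.825 m from the base axis. Payload 7 kg.
Tool frame: the origin (TCP) lies between the finger pads; the fingertips stand 22 mm ahead of it and the grasp point (between the pads) lies 3 mm ahead of it (arm.tip_reach is the distance from the TCP to the fingertips, in m); z points along the fingers, y is the line along which they close (so a half turn about z gives the same grasp; the last joint's range is limited). The gripper opens to 88 mm and grips with 3 to 60 N. Pads are 19 mm wide; open, the fingers measure 130 mm over their backs; the gripper's body (78 mm by 193 mm) begins 47 mm behind the grasp point.
Start: joints at [-1.002, 0.359, 0.012, 0, -1.224, -0.288], TCP at [0.187, -0.649, 0.249] pointing down, gripper open.
Joint ranges: [-3.07, 3.07], [-1.43, 2.12], [-1.02, 1.25], [-3.03, 1.67], [-3.05, -0], [-3.03, 3.03]. Speed limits (rad/s): [2.39, 2.39, 3.01, 3.14, 3.14, 3.14].

## Interface

Orientations are given as [roll, pitch, yaw] about the fixed x, y, z axes, in that order (R = Rz(yaw) Ry(pitch) Rx(roll)).
In Python, from station import arm, viewer gives the robot as it stands. The module is installed in compiled form; this text tells all that it offers.
- The arm moves only by the tool apply_moves, never from a script. Its argument "commands" is a list that holds one entry, the list of rows, each a list of 5 numbers: the closure, from -1 (fully open) to 1 (shut), then the shift along the world's x, y, z as a fraction of full scale, then the turn about the world's z as a fraction of full scale. In form: [[[fingers, tx, ty, tz, yaw], ...]]. A call has 1 to 12 rows; each row shifts and turns the commanded pose from where the row before left it; what a row does not reach is not made up. Full scale, the value 1, is 20 cm for a shift and pi rad for a turn. A row lasts 1/10 s, in which the tool goes at most 50 mm and 8.59 degrees, less where a joint would pass 70% of its speed; a pose out of reach is approached as far as the arm can. A call with a number of a shift or a turn outside -1 to 1 is refused whole. A call with a gripper value outside its range is refused whole. The fingers move at their own pace and stop on an object; "force" is the grip in N (left out, the last holds). Time passes only in rows, so rows that do not move let the fingers close. It gives the time, the measured TCP pose, the force, the opening and the grip force at its end, in the units of the state.
- arm.get_state(): the state, without advancing time (a new reading comes with each control period).
- viewer.grab_frame(name): name is "scene" or "top"; returns a dict with "image" (480x640x3 uint8, blue, green, red), "mtx" (3x3 intrinsics, pixels), "rvec" (rotation vector, rad) and "tvec" (3), from world to camera coordinates, as OpenCV has them. Camera axes: x right, y down, z forward; pixel columns grow to the right and rows downward; lengths in m; the calibration is good to about 2 mm. A picture is of the moment at which its call begins. There is no depth.
- arm.job_done(): hands the job in; it is judged then, once.
The state is a dict: "t": time; "q": joint angles; "qd": joint speeds; "joint_efforts": joint torques, N m; "eef_pos": TCP position; "ee_rot": TCP orientation; "force": force on the tool from outside, world axes, zero at the start; "moment": the same for the moment, N m; "width": finger opening in m; "gripper_force": force on a finger pad.
Only numpy, scipy, OpenCV 4.12 (cv2) and the standard library are available. Lean on these libraries where they do the work, as an engineer would, in place of code of your own. Each camera call takes 0.05 s, during which the arm holds its last target. There are 200 camera calls.

## Task

Fill the two empty cells of the grey reagent carrier with the two loose reagent bottles, the one standing on the bench and the one that has fallen over: one per cell, upright, cap up, and pressed down against the spring until each is fully home on the floor of its cell. Leave the two bottles already in the carrier seated, and leave the other things on the bench where they are.

Things in the scene. Friction and masses are not known exactly. Their poses are not given: they have to be found in the camera images.
- standing_center (a point): White plastic reagent bottle upright on the bench, 146 mm tall, 0.2-0.4 kg. From the foot: body 54 dia to 90 mm (foot edge chamfered 5; a 12 wide flat rib down each of two opposite sides), shoulder slopes in to 28 dia at 104, neck 24 dia, ribbed grey cap 30 dia from 110 to 146. This point: its centre, on the axis 73 mm above the foot; z axis runs foot to cap
- fallen_center (a point): plastic reagent bottle exactly like the standing one, this point and axes alike, but fallen over: it lies on its side on the bench (axis level, 27 mm up), cap towards the robot's right or rear right
- loaded1_center (a point): plastic reagent bottle exactly like the standing one, this point and axes alike, already home in the carrier
- loaded2_center (a point): plastic reagent bottle exactly like the standing one, this point and axes alike, already home in the carrier, diagonally opposite the other
- carrier: grey plastic carrier fixed to the bench at any yaw, 146 (its x) x 134 (its y) x 62 mm tall, open above, 2 x 2 cells; walls and floor 6 mm thick. Cells 64 (x) by 58 (y) mm inside, 70 and 64 mm apart. Origin under its centre on the bench, z up. Only two diagonal cells are empty
- cell1 (a point): middle of the floor of an EMPTY cell, 6 mm above the bench, where the centre of a bottle's foot belongs; axes are the carrier's. Walls of the cell: +x one 28 mm away, -x one 36 mm, y ones 29 mm each side
- cell2 (a point): middle of the floor of an EMPTY cell, 6 mm above the bench, where the centre of a bottle's foot belongs; axes are the carrier's. Walls of the cell: +x one 28 mm away, -x one 36 mm, y ones 29 mm each side
- leaf1 (a joint): travel of the steel leaf spring on the -x side of cell1 (m): 0 = free, grows as it is pushed back to -x, at most 0.009. Free, it leaves 50 mm to the +x wall; its top slopes back as a lead-in, from 42 to 57 mm above the bench. A bottle must push it back 4 to 6 mm: 3 N to start, 0.7 N per mm more
- leaf2 (a joint): travel of the steel leaf spring on the -x side of cell2 (m): 0 = free, grows as it is pushed back to -x, at most 0.009. Like leaf1. It grips the bottle: one let go part-way stays there; it must be pressed down with about 5 to 20 N until its foot meets the floor, where resistance rises sharply
- petri_stack: stack of clear petri dishes, 90 dia x 45 tall mm, origin under its centre; not part of the job
- beaker: glass beaker, 72 dia x 90 tall mm, origin under its centre; not part of the job
- jar: small amber glass jar, 56 dia x 55 tall mm, origin under its centre; not part of the job
- tip_box: grey box with clear lid, 80 x 120 x 65 tall mm, origin under its centre; not part of the job
- slide_box: flat wooden slide box, 90 x 100 x 39 tall mm, origin under its centre; not part of the job
Mind the look-alikes: they are no part of the job. What is shaped like the part that bears loaded2_center but yellow is not meant.

How it is judged:
By the outcome, as a careful person would: the job done as asked, in the order asked, and still so for the second after the job is handed in, with the robot touching nothing.
It also fails if it takes over 67 s, if anything falls off the work surface, if the arm or the gripper's body presses on something with over 40 N, if the wrist force passes 120 N, or if a joint passes its speed limit or range.

## Working session

There is one attempt and no reset: what is moved stays moved. The work goes in short steps, Python scripts to look and compute and a tool call to move; the robot and the scene stay as the last step left them, time stands still between calls to the robot, and variables do not carry over. Pictures are saved under pics/ and viewed, at most 10 in all, crops included, and the job is handed in when it is done.

Besides the shell and the picture viewer there is one more tool, called after "Emit:" as name(argument=value, ...) on one line, values as JSON. apply_moves: Moves the arm, as the interface text tells. Shift numbers are shares of 20 cm and turn numbers shares of pi rad, none past 1 either way. Its arguments: {"type":"object","properties":{"commands":{"type":"array","items":{"type":"array","items":{"type":"array","items":{"type":"number"}}}},"force":{"type":"number"}},"required":["commands"]}

```bash
mkdir -p pics
cat > h.py <<'E'
import numpy as np, cv2
from station import arm, viewer
def grab(n,save=None):
    f=viewer.grab_frame(n)
    if save: cv2.imwrite('pics/'+save,f['image'])
    return f
def cam(f):
    R=cv2.Rodrigues(np.array(f['rvec'],float))[0]; t=np.array(f['tvec'],float).ravel()
    return R,t,np.array(f['mtx'],float)
def ray(f,uv):
    R,t,K=cam(f); d=R.T@np.linalg.inv(K)@np.array([uv[0],uv[1],1.]); return -R.T@t,d
def plane(f,uv,z):
    o,d=ray(f,uv); return o+d*(z-o[2])/d[2]
def tri(f1,u1,f2,u2):
    o1,d1=ray(f1,u1);o2,d2=ray(f2,u2)
    s=np.linalg.lstsq(np.c_[d1,-d2],o2-o1,rcond=None)[0]
    a=o1+s[0]*d1;b=o2+s[1]*d2; return (a+b)/2,np.linalg.norm(a-b)
def proj(f,p): 
    return cv2.projectPoints(np.array(p,float).reshape(-1,3),np.array(f['rvec'],float),np.array(f['tvec'],float),np.array(f['mtx'],float),None)[0].reshape(-1,2)
E
python3 - <<'E'
from h import *
import pickle
for n in('scene','top'):
    f=grab(n,n+'0.png'); pickle.dump(f,open(n+'0.pkl','wb')); o,_=ray(f,(0,0)); print(n,o.round(3),f['mtx'][0][0])
print(arm.get_state(),arm.tip_reach)
E
```

```text
scene [1.117 0.475 0.899] 470.16245631443104
top [0.423 0.002 1.117] 448.9284233818493
{'t': 0.1, 'q': array([-1.00187311e+00,  3.59328519e-01,  1.11665708e-02, -2.52443697e-04,
       -1.22411541e+00, -2.88106178e-01]), 'qd': array([ 5.80083921e-04, -1.12197447e-03,  2.39785267e-03,  1.52120824e-03,
       -1.04332672e-03, -5.30074603e-05]), 'joint_efforts': array([-1.82275104e-03, -5.84161985e+01,  2.93749988e+01,  7.01552108e+00,
        1.01511955e-02, -2.62691015e-05]), 'eef_pos': array([ 0.1869258 , -0.64819134,  0.2477249 ]), 'ee_rot': array([ 3.14010523e+00, -1.93301374e-04, -2.86086142e+00]), 'force': array([-0.05355388,  0.24486031, -0.17541218]), 'moment': array([0.03576354, 0.00218285, 0.04170854]), 'gripper_force': 0.0, 'width': 0.0873554828907373} 0.022
```

View pics/scene0.png

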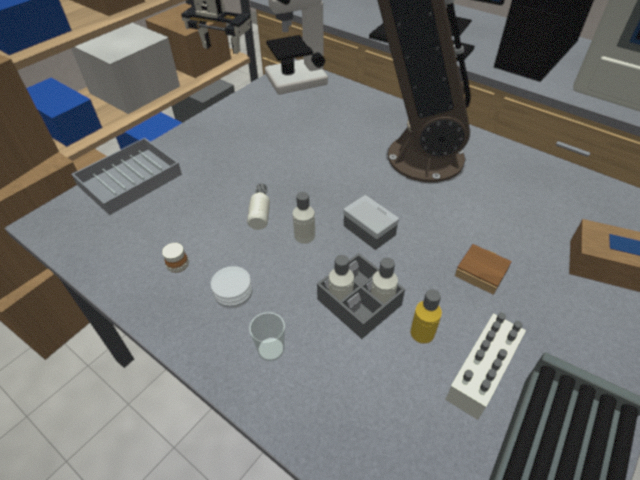

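View pics/top0.png

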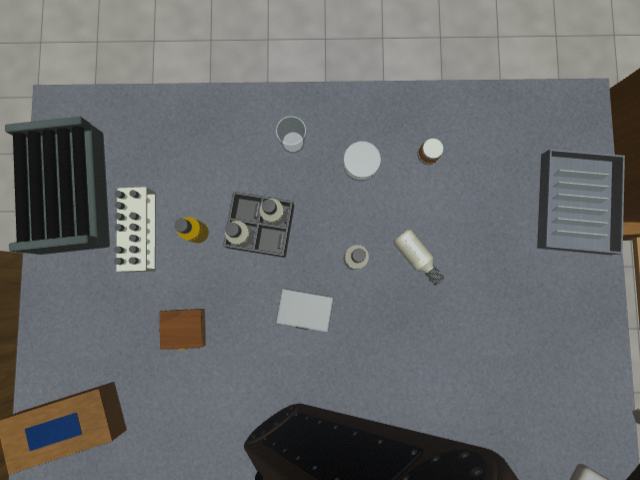

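The scene view shows the standing white bottle (cap 303,200), the fallen one (262,205), the carrier (360,293) with loaded bottles (342,265) and (386,268), and a yellow bottle (427,317). In the top view these are at (357,257), (417,257), (259,223) with loaded caps (270,208) and (234,232), and (187,228).

Candidates, top pixels:
- White standing bottle (357,257): chosen.
- White fallen bottle (417,257): chosen.
- Loaded bottles (270,208) and (234,232): leave.
- Yellow bottle (187,228): decoy, leave.
- Jar with white lid (431,150): not a bottle.

Next is a close crop.

Run:
```python
from h import *
a=cv2.imread('pics/top0.png')[185:295,215:455]; b=cv2.imread('pics/scene0.png')[175:335,235:415]
a=cv2.resize(a,None,fx=3.2,fy=3.2,interpolation=cv2.INTER_CUBIC)
b=cv2.resize(b[:, :],None,fx=1.5,fy=1.5) 
cv2.imwrite('pics/c1.png',a)
cv2.imwrite('pics/c2.png',cv2.resize(cv2.imread('pics/scene0.png')[175:335,235:415],None,fx=3.7,fy=3.7,interpolation=cv2.INTER_CUBIC))
```

```text
(no output)
```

View pics/c1.png

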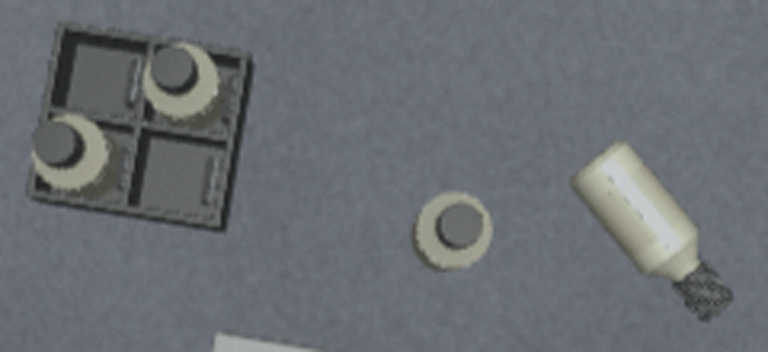

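View pics/c2.png

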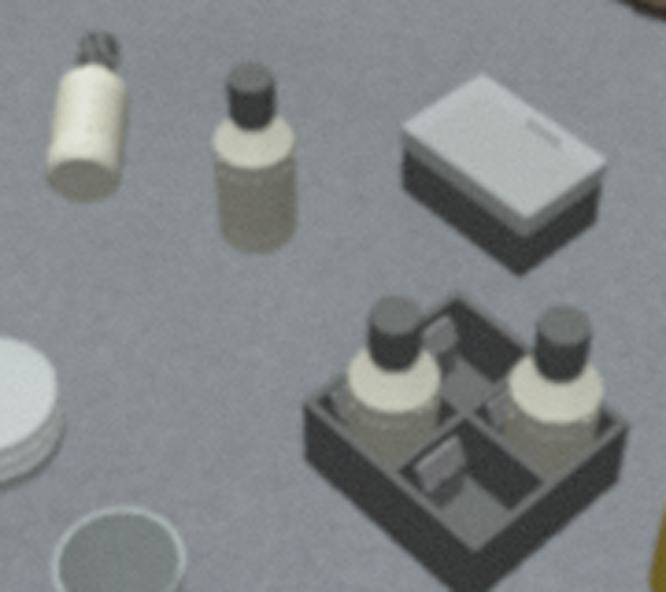

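The crops confirm it. c1 shows the fallen bottle with its dark cap at the lower right (703,290) and the standing cap at (460,225). The leaf springs sit on the right (world -y) side of the cells, and the empty cells are top-left (100,80) and bottom-right (180,178). Next I measure.

```bash
cat > m.py <<'E'
from h import *
import pickle
T=pickle.load(open('top0.pkl','rb'));S=pickle.load(open('scene0.pkl','rb'))
gt=cv2.cvtColor(T['image'],6);gs=cv2.cvtColor(S['image'],6)
def disc(g,c,lo,hi,r=9,k=4):
    x,y=int(c[0]),int(c[1]); w=cv2.resize(g[y-r:y+r+1,x-r:x+r+1],None,fx=k,fy=k,interpolation=cv2.INTER_CUBIC); w=cv2.medianBlur(w,5)
    m=cv2.inRange(w,lo,hi); m=cv2.morphologyEx(m,cv2.MORPH_OPEN,np.ones((11,11),np.uint8))
    n,l,s,ce=cv2.connectedComponentsWithStats(m)
    i=l[int((r+.5)*k),int((r+.5)*k)]
    cs=cv2.findContours((l==i).astype(np.uint8),0,1)[0][0]; e=cv2.minAreaRect(cs)
    cc=(np.array(e[0])+.5)/k-.5+[x-r,y-r]; return cc,np.array(e[1])/k,i,gg(g,c)
def gg(g,c): return g[int(c[1])-9:int(c[1])+12:2,int(c[0])].tolist()
ct=lambda a,b:(a/3.2+215,b/3.2+185)
cs=lambda a,b:(a/3.7+235,b/3.7+175)
P={'stand':(ct(460,225),cs(251,78)),'L1':(ct(174,68),cs(396,316)),'L2':(ct(58,143),cs(564,326))}
if __name__=='__main__':
  for n,(a,b) in P.items():
    A=disc(gt,a,55,105);B=disc(gs,b,68,110)
    print(n,np.round(a,1),A[0].round(1),A[1].round(1),A[2:],'|',np.round(b,1),B[0].round(1),B[1].round(1),B[2:])
    for x,y in((a,b),(A[0],B[0])): 
        p,e=tri(T,x,S,y);print('  ',p.round(4),round(e,4))
  # fallen: white body mask and whole axis (bench plane heights 27mm)
  for g,f,c in((gt,T,(417,255)),(gs,S,(260,208))):
    m=(g>140).astype(np.uint8);n,l,s,ce=cv2.connectedComponentsWithStats(m);i=l[c[1],c[0]]
    k=cv2.findContours((l==i).astype(np.uint8),0,1)[0][0];r=cv2.minAreaRect(k)
    print('fallen body',r,s[i],ce[i])
E
python3 m.py
```

```text
stand [358.8 255.3] [358. 255.] [18.8 18.8] (np.int32(0), [156, 121, 106, 108, 108, 109, 109, 111, 83, 153, 155]) | [302.8 196.1] [302. 196.] [18.8 18.8] (np.int32(0), [132, 138, 124, 113, 112, 112, 97, 61, 58, 58, 59])
   [ 0.4848 -0.0841  0.1406] 0.0029
   [ 0.4862 -0.0835  0.142 ] 0.0
L1 [269.4 206.2] [267.6 204.2] [15.2 15. ] (np.int32(1), [85, 114, 97, 97, 97, 102, 100, 91, 48, 131, 151]) | [342.  260.4] [342. 260.] [18.8 18.8] (np.int32(0), [140, 139, 119, 110, 113, 115, 116, 82, 60, 58, 57])
   [0.5935 0.1111 0.1443] 0.004
   [0.5971 0.1139 0.1509] 0.0032
L2 [233.1 229.7] [230.6 228.6] [15.7 14.3] (np.int32(1), [91, 136, 96, 99, 97, 96, 100, 98, 42, 133, 152]) | [387.4 263.1] [387. 263.] [18.8 18.8] (np.int32(0), [137, 138, 115, 114, 113, 111, 113, 78, 61, 56, 53])
   [0.5422 0.1906 0.1443] 0.0044
   [0.5451 0.1933 0.1494] 0.0002
fallen body ((416.130126953125, 251.51370239257812), (45.89445877075195, 18.431806564331055), 51.009010314941406) [397 230  36  42 755] [415.54966887 250.4013245 ]
fallen body ((286.5298156738281, 288.34722900390625), (301.39361572265625, 162.8540496826172), 34.412681579589844) [  150   176   304   222 14175] [282.85495591 284.0237037 ]
```

Run:
```python
from m import *
rows=[]
for g,k in((T['image'],0),(S['image'],1)):
    r=[]
    for n in P:
        c=P[n][k];x,y=int(c[0])-12,int(c[1])-12
        w=cv2.resize(g[y:y+25,x:x+25],(250,250),interpolation=cv2.INTER_CUBIC)
        for i in range(0,25,5): cv2.putText(w,str(x+i),(i*10,8),0,.3,(0,0,255));cv2.putText(w,str(y+i),(0,i*10+8),0,.3,(0,255,255));cv2.line(w,(i*10+5,0),(i*10+5,249),(0,0,255),1);cv2.line(w,(0,i*10+5),(249,i*10+5),(0,255,255),1)
        r.append(w)
    rows.append(np.hstack(r))
cv2.imwrite('pics/caps.png',np.vstack(rows))
```

```text
(no output)
```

View pics/caps.png

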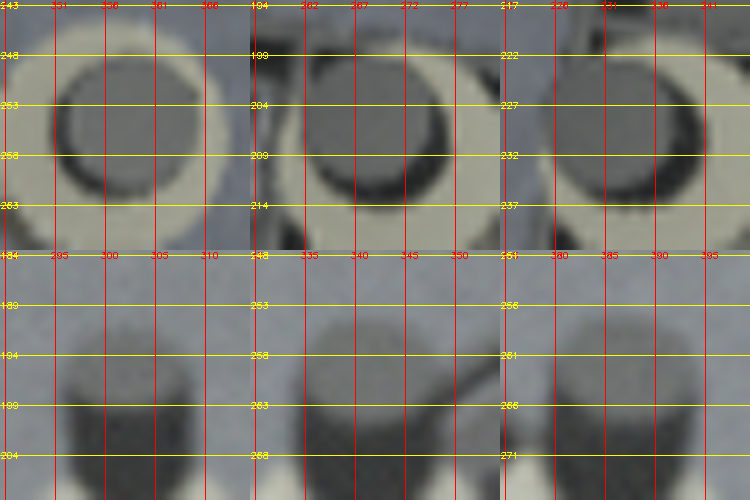

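The crop shows the cap-top discs:

| Bottle | Top pixel | Scene pixel |
|---|---|---|
| Standing | (358.9,254.2) | (302.4,195.2) |
| L1 | (268.3,205.4) | (341.2,259.3) |
| L2 | (231.4,228.6) | (387.0,262.4) |

Run:
```python
from m import *
Q={'stand':((358.85,254.2),(302.4,195.2)),'L1':((268.25,205.4),(341.2,259.3)),'L2':((231.4,228.6),(387,262.4))}
R={}
for n,(a,b) in Q.items():
    p,e=tri(T,a,S,b); z=.146 if n=='stand' else .152
    q=plane(T,a,z);R[n]=q;print(n,p.round(4),round(e,4),'top@z',q.round(4),'scene@z',plane(S,b,z).round(4))
d=(R['L2']-R['L1'])[:2];m=(R['L1']+R['L2'])[:2]/2
print('dist',np.linalg.norm(d),'ang',np.degrees(np.arctan2(d[1],d[0])))
# L2-L1 in carrier: (+70,+64) since carrier x ~ world +y, carrier y ~ world -x
yaw=np.arctan2(d[1],d[0])-np.arctan2(64,70);c,s=np.cos(yaw),np.sin(yaw);RR=np.array([[c,-s],[s,c]])
print('yaw',np.degrees(yaw),'mean',m)
for v in((35,-32),(-35,32)):
    p=m+RR@np.array(v)/1e3; print('cell',v,p.round(4),'foot px top',proj(T,[*p,.006]).round(1))
# fallen
for u in((416.1,251.5),):print('fallen body ctr',plane(T,u,.027))
k=cv2.inRange(gt,141,255)
n,l,s_,ce=cv2.connectedComponentsWithStats(k);i=l[255,417];pts=np.argwhere(l==i)[:,::-1].astype(np.float32)
vx,vy,x0,y0=cv2.fitLine(pts,1,0,.01,.01).ravel();u=np.array([vx,vy])*np.sign(vy)
a=plane(T,(x0,y0),.027);b=plane(T,np.array([x0,y0])+20*u,.027);print('fallen dir',np.degrees(np.arctan2(*(b-a)[[1,0]])),a)
# cap by crop: ends
ct_=lambda a,b:(a/3.2+215-.34,b/3.2+185-.34)
for nm,xy in(('foot',(597,162)),('capend',(718,308)),('capstart',(690,272))):print(nm,plane(T,ct_(*xy),.027).round(4))
# cap in both views, height
print('cap tri',tri(T,ct_(703,290),S,(98/3.7+234.6,48/3.7+174.6)))
```

```text
stand [ 0.4868 -0.0838  0.145 ] 0.0033 top@z [ 0.4877 -0.085   0.146 ] scene@z [ 0.4868 -0.0816  0.146 ]
L1 [0.5953 0.1118 0.1499] 0.0012 top@z [0.5952 0.1111 0.152 ] scene@z [0.5964 0.1133 0.152 ]
L2 [0.5447 0.1921 0.15  ] 0.0016 top@z [0.5448 0.191  0.152 ] scene@z [0.5457 0.1935 0.152 ]
dist 0.09443956118094615 ang 122.24012027874515
yaw 79.80389049021015 mean [0.57002575 0.15103427]
cell (35, -32) [0.6077 0.1798] foot px top [[247.4 210.9]]
cell (-35, 32) [0.5323 0.1223] foot px top [[270.2 240.6]]
fallen body ctr [ 0.5011861  -0.23463817  0.027     ]
fallen dir -143.5853537630964 [ 0.46608142 -0.26134258  0.027     ]
foot [ 0.541  -0.1997  0.027 ]
capend [ 0.4298 -0.2876  0.027 ]
capstart [ 0.457  -0.2675  0.027 ]
cap tri (array([ 0.44256306, -0.27295838,  0.03883732]), np.float64(0.002026011455069912))
```

Emit:
apply_moves(commands=[[[-1,0.106,0.155,-0.04,0.0104],[-1,0.106,0.155,-0.04,0.0104],[-1,0.106,0.155,-0.04,0.0104],[-1,0.106,0.155,-0.04,0.0104],[-1,0.106,0.155,-0.04,0.0104],[-1,0.106,0.155,-0.04,0.0104],[-1,0.106,0.155,-0.04,0.0104],[-1,0.106,0.155,-0.04,0.0104],[-1,0.106,0.155,-0.04,0.0104],[-1,0.106,0.155,-0.04,0.0104],[-1,0.106,0.155,-0.04,0.0104],[-1,0.106,0.155,-0.04,0.0104]]], force=8)

```text
t: 1.3
eef_pos: [0.4419, -0.2751, 0.1522]
ee_rot: [3.141, -0.0, -2.467]
force: [0.9, -1.1, -0.3]
width: 0.0876
gripper_force: 0.0
```

Emit:
apply_moves(commands=[[[-1,0,0,-0.12,0],[-1,0,0,-0.12,0],[-1,0,0,-0.12,0],[-1,0,0,-0.12,0],[-1,0,0,-0.13,0],[-1,0,0,0,0],[1,0,0,0,0],[1,0,0,0,0],[1,0,0,0,0],[1,0,0,0,0],[1,0,0,0,0],[1,0,0,0,0]]], force=8)

```text
t: 2.5
eef_pos: [0.4416, -0.2766, 0.031]
ee_rot: [-3.141, 0.0, -2.469]
force: [0.1, -0.3, -0.3]
width: 0.0452
gripper_force: 0.0
```

Emit:
apply_moves(commands=[[[1,0,0,0,0],[1,0,0,0,0],[1,0,0,0,0],[1,0,0,0,0],[1,0,0,0,0]]], force=8)

```text
t: 3.0
eef_pos: [0.4414, -0.2766, 0.0306]
ee_rot: [3.142, -0.0, -2.469]
force: [-0.3, -0.7, 0.4]
width: 0.0296
gripper_force: 8.0
```

Emit:
apply_moves(commands=[[[1,0.014,0.011,0.08,0],[1,0.014,0.011,0.08,0],[1,0.023,0.019,0.072,0],[1,0.023,0.019,0.072,0],[1,0.031,0.025,0.055,0],[1,0.031,0.025,0.055,0],[1,0.035,0.028,0.038,0],[1,0.035,0.028,0.038,0],[1,0.039,0.031,0.02,0],[1,0.039,0.031,0.02,0],[1,0.039,0.031,0.02,0],[1,0,0,0.02,0]]], force=8)

```text
t: 4.2
eef_pos: [0.5071, -0.224, 0.1445]
ee_rot: [3.142, -0.0, -2.468]
force: [-0.1, -0.4, -3.1]
width: 0.0299
gripper_force: 8.0
```

Run:
```python
from h import *
s=grab('scene')['image'][120:300,190:390];t=grab('top')['image'][180:320,320:480]
o=np.hstack([cv2.resize(s,(444,400)),cv2.resize(t,(356,312))[:400] if 0 else cv2.copyMakeBorder(cv2.resize(t,(356,312)),0,88,0,0,0)])
cv2.imwrite('pics/up.png',o)
```

```text
(no output)
```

View pics/up.png

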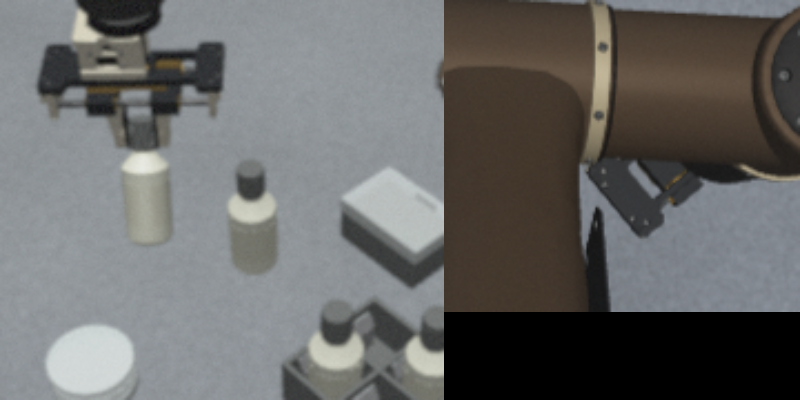

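The left panel shows the bottle hanging upright in the gripper (about 147,195), slightly tilted at most. I'll set it down to square it.

Emit:
apply_moves(commands=[[[1,0,0,-0.02,0],[1,0,0,-0.02,0],[1,0,0,-0.01,0],[1,0,0,-0.01,0],[1,0,0,0,0]]], force=8)

```text
t: 4.8
eef_pos: [0.5064, -0.2253, 0.1334]
ee_rot: [-3.14, 0.0, -2.468]
force: [-1.5, -0.5, 5.1]
width: 0.0299
gripper_force: 8.0
```

Emit:
apply_moves(commands=[[[0.1,0,0,0,0],[0.1,0,0,0,0],[0.1,0,0,0,0],[0.1,0,0,0,0],[0.1,0,0,0,0],[0.1,0,0,0,0],[1,0,0,0,0],[1,0,0,0,0],[1,0,0,0,0],[1,0,0,0,0]]], force=50)

```text
t: 5.8
eef_pos: [0.506, -0.2247, 0.1326]
ee_rot: [3.142, -0.0, -2.469]
force: [0.1, 0.6, 1.3]
width: 0.0129
gripper_force: 0.0
```

Run:
```python
from h import *
s=grab('scene')['image'][120:300,190:390];t=grab('top')['image'][180:320,320:480]
o=np.hstack([cv2.resize(s,(444,400)),cv2.copyMakeBorder(cv2.resize(t,(356,312)),0,88,0,0,0)])
cv2.imwrite('pics/up2.png',o);print(arm.get_state()['width'])
```

```text
0.004841297761904131
```

View pics/up2.png

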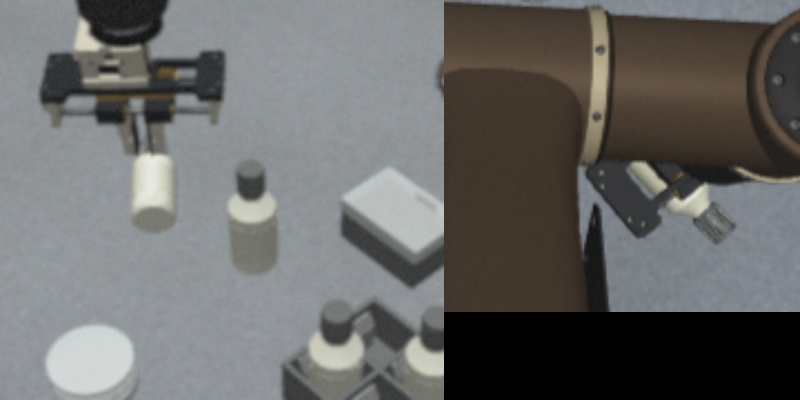

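The bottle has fallen back: the cap is again toward the rear right, at about (442,280) in the top view. I'll clear the arm to re-measure.

Emit:
apply_moves(commands=[[[-1,0,0,0.2,0],[-1,0,0,0.2,0],[-1,-0.1,-0.2,0.1,0],[-1,-0.1,-0.2,0,0],[-1,-0.1,-0.2,0,0],[-1,-0.1,-0.2,0,0],[-1,-0.1,-0.2,0,0],[-1,-0.1,-0.2,0,0],[-1,-0.1,-0.2,0,0],[-1,0,0,0,0]]], force=4)

```text
t: 6.9
eef_pos: [0.3633, -0.5084, 0.2318]
ee_rot: [3.141, -0.001, -2.473]
force: [-0.8, 0.1, -0.2]
width: 0.0795
gripper_force: 0.0
```

Run:
```python
from h import *
import pickle
f=grab('top','top1.png');S=grab('scene','scene1.png');pickle.dump((f,S),open('f1.pkl','wb'))
g=cv2.cvtColor(f['image'],6)
m=cv2.inRange(g,140,255);m[:, :370]=0
n,l,s,ce=cv2.connectedComponentsWithStats(m);
for i in range(1,n):
    if s[i,4]>150 and s[i,0]<480 and 190<ce[i][1]<330:
        k=cv2.findContours((l==i).astype(np.uint8),0,1)[0][0];r=cv2.minAreaRect(k);b=cv2.boxPoints(r);print(s[i],r);print([plane(f,p,.027)[:2].round(4) for p in b])
w=cv2.GaussianBlur(g,(3,3),0);m=cv2.inRange(w,0,97);m[:,:425]=0;m[:,465:]=0;m[:262]=0;m[305:]=0
n,l,s,ce=cv2.connectedComponentsWithStats(m)
for i in range(1,n):
    if s[i,4]>20:print('cap',s[i],ce[i],plane(f,ce[i],.027).round(4))
st=cv2.inRange(cv2.cvtColor(f['image'],6)[240:275,340:375],140,255);print('stand ctr',cv2.moments(st)['m10']/cv2.moments(st)['m00']+340)
o=cv2.resize(f['image'][190:310,350:490],None,fx=5,fy=5)
cv2.imwrite('pics/f1.png',o);print(arm.get_state()['eef_pos'])
```

```text
[401 236  38  41 786] ((420.9591369628906, 257.01239013671875), (45.50577926635742, 19.104021072387695), 46.54815673828125)
[array([ 0.5123, -0.192 ]), array([ 0.5442, -0.2265]), array([ 0.4633, -0.2997]), array([ 0.4319, -0.2652])]
cap [431 271  20  19 187] [441.01604278 280.44919786] [ 0.4309 -0.2924  0.027 ]
stand ctr 355.80497925311204
[ 0.36505031 -0.50551002  0.2319655 ]
```

View pics/f1.png

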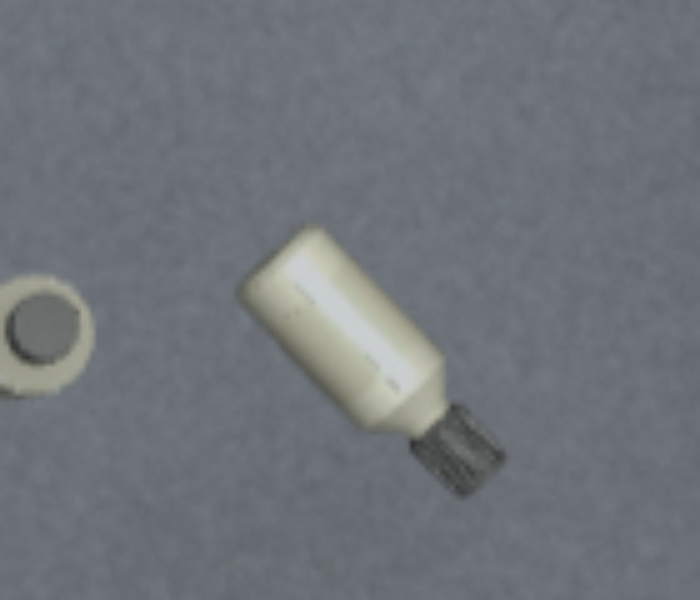

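The fallen bottle is clear in this crop, with its foot at (278,260) and cap centre at (460,451), axis about -137°. This time I'll follow the full arc with the foot planted and a lighter grip.

Emit:
apply_moves(commands=[[[-1,0.056,0.176,-0.0835,0.0045],[-1,0.056,0.176,-0.0835,0.0045],[-1,0.056,0.176,-0.0835,0.0045],[-1,0.056,0.176,-0.0835,0.0045],[-1,0.056,0.176,-0.0835,0.0045],[-1,0.056,0.176,-0.0835,0.0045],[-1,0,0,-0.1,0],[-1,0,0,-0.1,0],[-1,0,0,-0.1,0],[-1,0,0,-0.1,0],[-1,0,0,-0.11,0],[-1,0,0,0,0]]], force=6)

```text
t: 8.2
eef_pos: [0.4318, -0.2919, 0.0283]
ee_rot: [3.138, -0.002, -2.383]
force: [-0.4, 0.6, -0.5]
width: 0.0878
gripper_force: 0.0
```

Emit:
apply_moves(commands=[[[1,0,0,0,0],[1,0,0,0,0],[1,0,0,0,0],[1,0,0,0,0],[1,0,0,0,0],[1,0,0,0,0],[1,0,0,0,0],[1,0,0,0,0],[1,0,0,0,0],[1,0,0,0,0],[1,0,0,0,0],[1,0,0,0,0]]], force=6)

```text
t: 9.4
eef_pos: [0.4331, -0.2936, 0.0303]
ee_rot: [3.141, -0.0, -2.384]
force: [-0.9, -0.4, 0.8]
width: 0.0297
gripper_force: 6.0
```

Emit:
apply_moves(commands=[[[1,0.02,0.019,0.08,0],[1,0.02,0.019,0.08,0],[1,0.036,0.034,0.072,0],[1,0.036,0.034,0.072,0],[1,0.047,0.044,0.055,0],[1,0.047,0.044,0.055,0],[1,0.056,0.053,0.037,0],[1,0.056,0.053,0.037,0],[1,0.06,0.056,0.015,0],[1,0.06,0.056,0.013,0],[1,0.062,0.058,0,0],[1,0.062,0.058,0,0]]], force=6)

```text
t: 10.6
eef_pos: [0.5463, -0.1867, 0.1329]
ee_rot: [3.141, -0.001, -2.384]
force: [-0.0, -0.9, -2.7]
width: 0.0298
gripper_force: 6.0
```

```bash
cat > chk.py <<'E'
from h import *
S=grab('scene');s=arm.get_state();print(s['eef_pos'].round(4),s['force'].round(1))
p=s['eef_pos'];u=np.array([-.729,-.685])
c=proj(S,[p[0],p[1],.05])[0];g=cv2.cvtColor(S['image'],6)
up=proj(S,[*(p[:2]-u*.027),0]);print('upright foot px',up,'tilt25',proj(S,[*(p[:2]-u*.078),0]))
x=int(round(up[0][0]));y=int(up[0][1]);print(y-40,g[y-40:y+32:2,x].tolist())
cv2.imwrite('pics/last.png',S['image'])
E
python3 chk.py
```

```text
[ 0.5482 -0.1856  0.1329] [ 3.1  1.6 -0.9]
upright foot px [[259.4578195  240.53319372]] tilt25 [[259.57630943 255.30809876]]
200 [66, 66, 136, 195, 202, 205, 211, 187, 132, 122, 125, 122, 124, 123, 125, 127, 123, 126, 124, 125, 146, 150, 150, 148, 151, 152, 150, 149, 150, 152, 154, 153, 153, 152, 147, 154]
```

The foot edge is at about row 239, against 240.5 expected for upright, so the bottle is upright. I'll press lightly to square it, then tighten without releasing.

Emit:
apply_moves(commands=[[[1,0,0,-0.01,0],[1,0,0,-0.01,0],[1,0,0,0,0],[1,0,0,0,0]]], force=6)

```text
t: 11.05
eef_pos: [0.5467, -0.1878, 0.1302]
ee_rot: [-3.14, 0.001, -2.383]
force: [0.0, 0.9, 4.3]
width: 0.03
gripper_force: 6.0
```

Emit:
apply_moves(commands=[[[1,0,0,0,0],[1,0,0,0,0],[1,0,0,0,0],[1,0,0,0,0]]], force=50)

```text
t: 11.45
eef_pos: [0.5468, -0.1876, 0.1302]
ee_rot: [-3.14, 0.002, -2.384]
force: [0.7, 1.9, 5.1]
width: 0.0291
gripper_force: 50.0
```

```bash
python3 chk.py
```

```text
[ 0.5468 -0.1877  0.1302] [0.1 2.7 5.7]
upright foot px [[259.23635626 239.85950287]] tilt25 [[259.34840205 254.59551576]]
199 [56, 63, 100, 177, 202, 203, 207, 209, 149, 125, 128, 123, 125, 122, 124, 124, 124, 125, 128, 123, 127, 149, 150, 152, 149, 152, 153, 148, 151, 152, 155, 153, 155, 153, 150, 153]
```

Emit:
apply_moves(commands=[[[1,0,0,0.1,0],[1,0,0,0.2,0],[1,0,0,0.2,0],[1,0,0,0.2,0],[1,0,0,0.2,0],[1,0,0,0.1,0]]], force=50)

```text
t: 12.1
eef_pos: [0.5463, -0.1882, 0.3328]
ee_rot: [-3.139, 0.002, -2.384]
force: [0.8, -0.6, -3.3]
width: 0.0294
gripper_force: 50.0
```

Emit:
apply_moves(commands=[[[1,0.0307,0.184,0,-0.0062],[1,0.0307,0.184,0,-0.0062],[1,0.0307,0.184,0,-0.0062],[1,0.0307,0.184,0,-0.0062],[1,0.0307,0.184,0,-0.0062],[1,0.0307,0.184,0,-0.0062],[1,0.0307,0.184,0,-0.0062],[1,0.0307,0.184,0,-0.0062],[1,0.0307,0.184,0,-0.0062],[1,0.0307,0.184,0,-0.0062],[1,0,0,0,0],[1,0,0,0,0]]], force=50)

```text
t: 13.3
eef_pos: [0.6066, 0.181, 0.3279]
ee_rot: [3.141, -0.003, -2.577]
force: [-0.6, -0.3, -3.8]
width: 0.0295
gripper_force: 50.0
```

Emit:
apply_moves(commands=[[[1,0.007,0,-0.12,0],[1,0,0,-0.12,0],[1,0,0,-0.12,0],[1,0,0,-0.12,0],[1,0,0,-0.12,0],[1,0,0,0,0],[1,0,0,0,0]]], force=50)

```text
t: 14.0
eef_pos: [0.6085, 0.1791, 0.2098]
ee_rot: [-3.141, -0.001, -2.579]
force: [0.7, -0.1, -2.6]
width: 0.0294
gripper_force: 50.0
```

Run:
```python
from h import *
s=arm.get_state();print(s['eef_pos'],s['force'].round(1))
S=grab('scene')
cv2.imwrite('pics/pl.png',cv2.resize(S['image'][205:345,290:430],(700,600),interpolation=cv2.INTER_CUBIC))
```

```text
[0.60850376 0.17911889 0.2098482 ] [ 0.7 -0.1 -2.6]
```

View pics/pl.png

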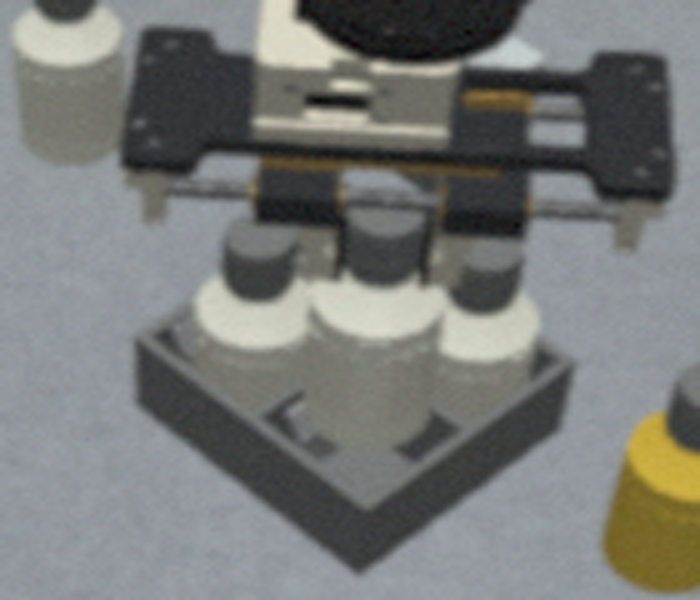

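The bottle hangs over the far empty cell, its foot at about (370,450) in the crop, between the leaf on its left and the divider on its right. I'll descend gently.

Emit:
apply_moves(commands=[[[1,0,0.004,-0.03,0],[1,0,0,-0.03,0],[1,0,0,-0.03,0],[1,0,0,-0.03,0],[1,0,0,-0.02,0],[1,0,0,0,0]]], force=50)

```text
t: 14.65
eef_pos: [0.6078, 0.1802, 0.1805]
ee_rot: [-3.141, -0.002, -2.579]
force: [-0.4, -2.0, -4.7]
width: 0.0297
gripper_force: 50.0
```

Emit:
apply_moves(commands=[[[1,0,0,-0.025,0],[1,0,0,-0.025,0],[1,0,0,-0.025,0],[1,0,0,0,0]]], force=60)

```text
t: 15.05
eef_pos: [0.6082, 0.1803, 0.1664]
ee_rot: [-3.141, -0.001, -2.579]
force: [-1.7, -4.5, 0.6]
width: 0.0292
gripper_force: 60.0
```

Emit:
apply_moves(commands=[[[1,0,0,-0.025,0],[1,0,0,-0.025,0],[1,0,0,-0.025,0],[1,0,0,0,0]]], force=60)

```text
t: 15.45
eef_pos: [0.6083, 0.1805, 0.1514]
ee_rot: [-3.141, -0.0, -2.579]
force: [-0.6, -3.2, 0.3]
width: 0.0289
gripper_force: 60.0
```

Emit:
apply_moves(commands=[[[1,0,0,-0.025,0],[1,0,0,-0.025,0],[1,0,0,-0.015,0],[1,0,0,0,0]]], force=60)

```text
t: 15.85
eef_pos: [0.6084, 0.1807, 0.1386]
ee_rot: [-3.141, -0.0, -2.579]
force: [-1.9, -4.3, 2.4]
width: 0.0288
gripper_force: 60.0
```

Emit:
apply_moves(commands=[[[1,0,0,-0.01,0],[1,0,0,-0.005,0],[1,0,0,0,0]]], force=60)

```text
t: 16.15
eef_pos: [0.6086, 0.1807, 0.1361]
ee_rot: [-3.141, 0.0, -2.578]
force: [-2.6, -4.2, 5.2]
width: 0.0292
gripper_force: 60.0
```

Emit:
apply_moves(commands=[[[1,0,0,-0.005,0],[1,0,0,-0.005,0],[1,0,0,0,0]]], force=60)

```text
t: 16.45
eef_pos: [0.6092, 0.1811, 0.1358]
ee_rot: [-3.141, 0.002, -2.578]
force: [-6.0, -3.1, 14.6]
width: 0.0293
gripper_force: 60.0
```

Emit:
apply_moves(commands=[[[1,0,0,-0.005,0],[1,0,0,0,0]]], force=60)

```text
t: 16.65
eef_pos: [0.6096, 0.1813, 0.1357]
ee_rot: [-3.14, 0.004, -2.578]
force: [-6.2, -2.9, 18.8]
width: 0.029
gripper_force: 60.0
```

Emit:
apply_moves(commands=[[[1,0,0,0.01,0],[-0.3,0,0,0,0],[-0.3,0,0,0,0],[-0.3,0,0,0,0],[-0.3,0,0,0,0],[-0.3,0,0,0,0],[-0.3,0,0,0.1,0],[-0.3,0,0,0.2,0],[-0.3,0,0,0.2,0],[-0.3,0,0,0.1,0],[-0.3,0,0,0,0]]], force=50)

```text
t: 17.75
eef_pos: [0.61, 0.1815, 0.2586]
ee_rot: [-3.141, 0.007, -2.578]
force: [-0.3, -0.3, 0.1]
width: 0.0571
gripper_force: 0.0
```

Emit:
apply_moves(commands=[[[-0.3,-0.088,-0.189,0,0],[-0.3,-0.088,-0.189,0,0],[-0.3,-0.088,-0.189,0,0],[-0.3,-0.088,-0.189,0,0],[-0.3,-0.088,-0.189,0,0],[-0.3,-0.088,-0.189,0,0],[-0.3,-0.088,-0.189,0,0],[-0.3,0,0,0,0],[-0.3,0,0,0,0]]], force=50)

```text
t: 18.65
eef_pos: [0.4847, -0.0845, 0.2542]
ee_rot: [3.141, -0.0, -2.581]
force: [0.2, 1.0, -0.2]
width: 0.0569
gripper_force: 0.0
```

Run:
```python
from h import *
import pickle
S=grab('scene','s2.png');S0=pickle.load(open('scene0.pkl','rb'))
g=cv2.cvtColor(S['image'],6).astype(int);g0=cv2.cvtColor(S0['image'],6).astype(int)
print('stand body diff',abs(g-g0)[210:240,293:315].mean())
print(arm.get_state()['eef_pos'])
# profile on new bottle in cell A: cap-top pixels predicted if home
c=proj(S,[[.6085,.1807,.152],[.6085,.1807,.116]]);print('A cap top px',c)
x,y=c[0].astype(int);print(y-14,g[y-14:y+16,x].tolist())
```

```text
stand body diff 4.265151515151516
[ 0.48514259 -0.08387658  0.25418997]
A cap top px [[364.69175337 278.4916337 ]
 [363.6653196  289.23510689]]
264 [62, 56, 60, 59, 60, 56, 60, 59, 69, 79, 105, 115, 116, 113, 119, 117, 117, 119, 118, 116, 107, 82, 66, 59, 57, 58, 58, 60, 58, 60]
```

Emit:
apply_moves(commands=[[[-0.3,0.008,0.002,-0.1,0],[-0.3,0,0,-0.15,0],[-0.3,0,0,-0.15,0],[-0.3,0,0,-0.12,0],[-0.3,0,0,-0.1,0],[-0.3,0,0,0,0],[1,0,0,0,0],[1,0,0,0,0],[1,0,0,0,0],[1,0,0,0,0],[1,0,0,0,0],[1,0,0,0,0]]], force=50)

```text
t: 19.9
eef_pos: [0.4874, -0.0833, 0.1314]
ee_rot: [-3.141, 0.001, -2.579]
force: [-1.1, 1.2, 5.3]
width: 0.0294
gripper_force: 50.0
```

Emit:
apply_moves(commands=[[[1,0,0,0.1,0],[1,0,0,0.2,0],[1,0,0,0.2,0],[1,0,0,0.2,0],[1,0,0,0.2,0],[1,0,0,0.1,0]]], force=50)

```text
t: 20.5
eef_pos: [0.4873, -0.0835, 0.3339]
ee_rot: [-3.14, 0.003, -2.579]
force: [0.5, -0.5, -2.6]
width: 0.0292
gripper_force: 50.0
```

Emit:
apply_moves(commands=[[[1,0.0376,0.172,0,0],[1,0.0376,0.172,0,0],[1,0.0376,0.172,0,0],[1,0.0376,0.172,0,0],[1,0.0376,0.172,0,0],[1,0.0376,0.172,0,0],[1,0,0,0,0],[1,0,0,0,0]]], force=50)

```text
t: 21.3
eef_pos: [0.5314, 0.1236, 0.3295]
ee_rot: [3.141, -0.002, -2.577]
force: [0.9, -0.3, -3.4]
width: 0.0293
gripper_force: 50.0
```

Emit:
apply_moves(commands=[[[1,0,0,-0.12,0],[1,0,0,-0.12,0],[1,0,0,-0.12,0],[1,0,0,-0.12,0],[1,0,0,-0.12,0],[1,0,0,0,0],[1,0,0,0,0]]], force=50)

```text
t: 22.0
eef_pos: [0.532, 0.1222, 0.211]
ee_rot: [-3.141, -0.001, -2.579]
force: [0.3, -0.1, -2.2]
width: 0.0291
gripper_force: 50.0
```

Emit:
apply_moves(commands=[[[1,0.002,0.003,-0.03,0],[1,0,0,-0.03,0],[1,0,0,-0.03,0],[1,0,0,-0.03,0],[1,0,0,-0.02,0],[1,0,0,0,0]]], force=60)

```text
t: 22.6
eef_pos: [0.5322, 0.1236, 0.1819]
ee_rot: [-3.142, -0.001, -2.579]
force: [0.5, 0.1, -2.5]
width: 0.029
gripper_force: 60.0
```

Emit:
apply_moves(commands=[[[1,0,0,-0.025,0],[1,0,0,-0.025,0],[1,0,0,-0.025,0],[1,0,0,0,0]]], force=60)

```text
t: 23.0
eef_pos: [0.5325, 0.1237, 0.1671]
ee_rot: [-3.141, 0.0, -2.579]
force: [2.3, 0.1, -4.7]
width: 0.0291
gripper_force: 60.0
```

Emit:
apply_moves(commands=[[[1,0,0,-0.025,0],[1,0,0,-0.025,0],[1,0,0,-0.025,0],[1,0,0,0,0]]], force=60)

```text
t: 23.4
eef_pos: [0.5321, 0.1237, 0.1516]
ee_rot: [3.141, -0.001, -2.579]
force: [2.5, 1.8, -4.5]
width: 0.0289
gripper_force: 60.0
```

Emit:
apply_moves(commands=[[[1,0,0,-0.025,0],[1,0,0,-0.025,0],[1,0,0,-0.015,0],[1,0,0,0,0]]], force=60)

```text
t: 23.8
eef_pos: [0.5321, 0.1237, 0.1388]
ee_rot: [3.141, -0.001, -2.579]
force: [2.0, 1.7, -5.3]
width: 0.0293
gripper_force: 60.0
```

Emit:
apply_moves(commands=[[[1,0,0,-0.005,0],[1,0,0,-0.005,0],[1,0,0,0,0]]], force=60)

```text
t: 24.1
eef_pos: [0.5324, 0.1238, 0.1376]
ee_rot: [3.141, 0.0, -2.579]
force: [0.3, 1.5, -0.2]
width: 0.0291
gripper_force: 60.0
```

Emit:
apply_moves(commands=[[[1,0,0,-0.005,0],[1,0,0,-0.005,0],[1,0,0,0,0]]], force=60)

```text
t: 24.4
eef_pos: [0.5329, 0.1239, 0.1374]
ee_rot: [-3.141, 0.002, -2.578]
force: [-4.3, 2.9, 14.5]
width: 0.0295
gripper_force: 60.0
```

It has reached the floor at the predicted height with a sharp rise in force. I'll release and retreat.

Emit:
apply_moves(commands=[[[1,0,0,-0.005,0],[1,0,0,0,0],[1,0,0,0.008,0],[-0.3,0,0,0,0],[-0.3,0,0,0,0],[-0.3,0,0,0,0],[-0.3,0,0,0,0],[-0.3,0,0,0,0],[-0.3,0,0,0.1,0],[-0.3,0,0,0.2,0],[-0.3,0,0,0.2,0],[-0.3,0,0,0.1,0]]], force=60)

```text
t: 25.6
eef_pos: [0.5334, 0.1239, 0.2597]
ee_rot: [-3.141, 0.004, -2.578]
force: [-0.1, 0.6, 0.5]
width: 0.0569
gripper_force: 0.0
```

Emit:
apply_moves(commands=[[[-0.3,-0.05,-0.15,0,0],[-0.3,-0.05,-0.15,0,0],[-0.3,-0.05,-0.15,0,0],[-0.3,-0.05,-0.15,0,0],[-0.3,-0.05,-0.15,0,0],[-0.3,-0.05,-0.15,0,0],[-0.3,-0.05,-0.15,0,0],[-0.3,-0.05,-0.15,0,0],[-0.3,0,0,0,0],[-0.3,0,0,0,0]]], force=60)

```text
t: 26.6
eef_pos: [0.4521, -0.1169, 0.2562]
ee_rot: [-3.142, 0.0, -2.58]
force: [0.5, 0.1, 0.2]
width: 0.0571
gripper_force: 0.0
```

Run:
```python
from h import *
S=grab('scene');T=grab('top')
a=cv2.resize(S['image'][225:345,300:420],(400,400),interpolation=cv2.INTER_CUBIC);b=cv2.resize(T['image'][180:270,210:300],(400,400),interpolation=cv2.INTER_CUBIC)
cv2.imwrite('pics/fin.png',np.hstack([a,b]))
P=np.array([[.6085,.1807],[.5327,.1237],[.5958,.1122],[.5452,.1922]])
for p in P: print(proj(S,[*p,.152]).round(1),proj(T,[*p,.152]).round(1))
```

```text
[[364.7 278.5]] [[236.5 199.7]]
[[362.7 243.5]] [[262.3 233.9]]
[[340.9 258.9]] [[267.7 205.1]]
[[386.6 262. ]] [[230.8 228.4]]
```

View pics/fin.png

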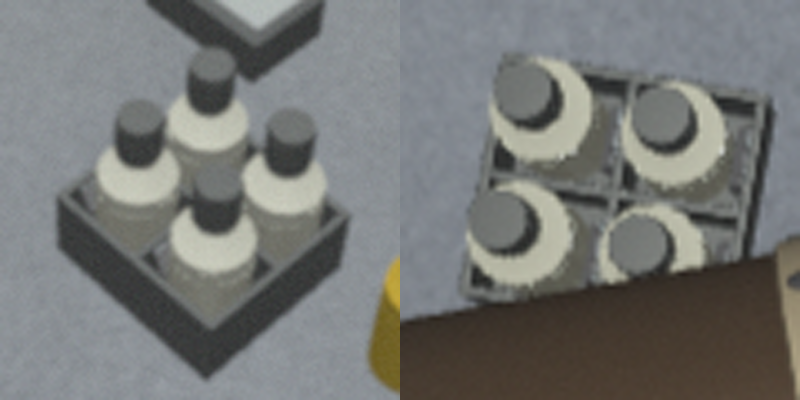

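All four bottles stand upright with their caps at matching heights. In the left panel the new caps are at (212,65) and (218,184), with the same offset from prediction as the loaded ones.

```bash
python3 -c "
from station import arm
print(arm.job_done())"
```

```text
the job is handed in; nothing more can be done
None
```

Both loose bottles are upright in the two empty cells, each pressed down until the force rose sharply at the floor, and I've handed the job in; the fallen one tipped back once before I stood it up on the second try.

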